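# Fit the edge burnisher to the bench spindle

## Task

Change the bench spindle over for edge burnishing: draw the plug pin out of the hub's bore and leave it hanging upright by its collar in the open notch at the end of the wooden tool block. Then take the burnisher from its hole in the block, put its shank in the hub, turn it until the key slips into the key slot, push it fully home against the ejector spring so that its flange sits flush on the hub, and finish while still gripping it and pressing it down (the spring lifts it if you let go). Leave the glue bottle and the hammer where they are.

Things in the scene. Friction and masses are not known exactly. Their poses are not given: they have to be found in the camera images.
- rack: Wooden tool block, 180 x 70 x 50 mm high, fixed. Origin: centre of its underside; x along its length, z up. The burnisher starts in a square 30 mm hole centred at x = -50 mm. In its +x end is an open notch, 19 mm wide (y), 24 mm deep (x), through the full height. The small dark dots are only marks.
- notch (a point): Point on the top face of the tool block (50 mm above the table) on the notch's centre line, 10 mm in from its open end and 14 mm from its closed end: centre of the pin when well parked. Axes as rack.
- housing: Grey spindle unit fixed to the table: base plate 130 x 110 mm, box 92 x 86 mm with its top 50 mm above the table, and a lying motor (60 mm diameter, top 66 mm above the table) reaching to x = +143 mm. Origin: centre of the underside. The hub stands upright in the middle of the box.
- hub: Plain steel hub, fixed upright on the housing, about 55 mm across, 45 mm high, top 95 mm above the table. Origin: centre of its foot; z up; x points from the axis along the key slot. Bore 20 mm in diameter. The key slot, 8 mm wide, runs from the bore right through the wall on +x over the full height, seen from above.
- hub_mouth (a point): Centre of the bore at the hub's top face. Axes as hub. A spring ejector stands in the bore 30 mm below the mouth: it resists with 3 N at first and about 8 N when the burnisher is home, 8 mm further down.
- plug: Loose steel plug pin, about 0.1 kg, at the start in the hub's bore with its collar on the hub's top. Origin: on its axis in the collar's underside; z up along the axis. Below: shank 16 mm in diameter, 24 mm long. Above: collar 30 mm in diameter, 5 mm thick, then a round grip 20 mm in diameter from z = 5 to 38 mm.
- burnisher: Loose burnisher, 0.2 kg, upright in the block, flange on the block's top. Origin: on its axis in the flange's underside; z up; x towards the key. Flange 40 mm across, 6 mm thick, with a pointer tab 6 mm wide reaching x = 30 mm, right above the key; grooved wooden bobbin 38 mm across, z = 6 to 34 mm; square steel stub to grip, 22 x 22 mm, sides parallel to x and y, z = 34 to 68 mm.
- shank_tip (a point): Lower end of the burnisher's shank, z = -38 mm on its axis. Shank 18 mm in diameter with a tapered tip. A key 6 mm wide stands out to 13.5 mm from the axis on the +x side, from 12 to 32 mm above this tip: the lowest 12 mm enter the bore in any direction, then the key rests on the hub until it is over the slot.
- glue: White glue bottle, 48 mm in diameter, 120 mm high, standing near the work; not to be disturbed. Origin: centre of its underside.
- hammer: Hammer, 220 mm long, lying on a marble slab 25 mm thick beside the work; not to be disturbed.

How it is judged (in metres and radians):
On the way, in this order (a step that is already met when the one before it is completed fails the run):
1. the plug pin hangs upright in the notch by its collar, let go (horizontal distance between plug and notch below 0.01 m and z of plug in the frame of notch between -0.003 and 0.003 m and angle between plug's own z axis and vertical below 0.12 rad and contact force between the fingers and plug below 0.1 N), for 0.2 s.
2. the burnisher's key has slipped into the slot: flange less than 20 mm above the hub (z of burnisher in the frame of hub_mouth below 0.02 m and horizontal distance between burnisher and hub_mouth below 0.006 m and angle between the x axis of burnisher and the x axis of hub, either way round below 0.25 rad), for 0.05 s.
At the end, for the whole second after the job is handed in: Plug hangs upright (7 deg) by its collar, within 10 mm of the notch point and 3 mm in height, untouched. Burnisher flange less than 2.5 mm above the hub, axis within 3 mm and upright within 3.4 deg, key in the slot; fingers still on it, pressed into the hub with over 4 N (all of step 1 and z of burnisher in the frame of hub_mouth below 0.0025 m and horizontal distance between burnisher and hub_mouth below 0.003 m and angle between the x axis of burnisher and the x axis of hub, either way round below 0.25 rad and angle between burnisher's own z axis and vertical below 0.06 rad and contact force between the fingers and burnisher above 1 N and contact force between burnisher and hub above 4 N); the arm keeps its last pose, push and grip.
It fails at once if the glue bottle is displaced by more than 20 mm (distance of glue from where it was at the start of the episode above 0.02 m).
It fails at once if the hammer is displaced by more than 20 mm (distance of hammer from where it was at the start of the episode above 0.02 m).
It also fails if it takes over 54 s, if anything falls off the work surface, if the arm or the gripper's body presses on something with over 40 N, if the wrist force passes 120 N, or if a joint passes its speed limit or range.

## Robot

A 6-joint arm with a two-finger parallel gripper is mounted at the origin on the work surface. World frame = base frame: x ahead of the robot, y to its left, z up, the work surface at z = 0. Lengths are in mm, angles in rad, forces in N, time in s.
With the tool pointing down it reaches from about 350 to 775 mm from the base axis. Payload 7.3 kg.
Tool frame: the origin (TCP) lies on the centre line of the jaws, within the pads' length; the fingertips stand 22 mm ahead of it and the grasp point (between the pads) lies 3 mm ahead of it; z points along the fingers, y is the direction in which the jaws open and shut (so a half turn about z gives the same grasp; the last joint's range is limited). The gripper opens to 92 mm and grips with 3 to 60 N. Pads are 19 mm wide; open, the fingers measure 130 mm over their backs; the gripper's body (75 mm by 190 mm) begins 47 mm behind the grasp point.
Start: joints at [1.181, 0.342, 1.524, -0, 1.275, -0.146], TCP at [126.714, 509.496, 248.741] pointing down, gripper open.
Joint ranges: [-2.53, 2.53], [-0.77, 2.02], [0.04, 2.7], [-1, 4.14], [0.28, 2.66], [-3.11, 3.11]. Speed limits (rad/s): [2.57, 2.57, 3.14, 3.14, 3.14, 3.14].

## Interface

Orientations are given as a unit quaternion [x, y, z, w].
In Python, from plant import get_state, snapshot, job_done gives the robot as it stands. The module is installed in compiled form; this text tells all that it offers.
- The arm moves only by the shell command python3 -m crank 'ROWS' [FORCE]. ROWS is JSON, a list of rows, each an object of numbers: "gripper": the closure, from -1 (fully open) to 1 (shut), so that 0 is half open; "x", "y", "z": the shift along the tool's x, y, z in mm; "rx", "ry", "rz": the turn, a rotation vector about the tool's x, y, z in rad. A call has 1 to 5 rows; each row is the pose to reach, as a shift and turn from the pose commanded when the call began, along the tool's axes at that moment; what a row does not reach only later rows make up. A row lasts 1/8 s, in which the tool goes at most 62.5 mm and 10.7 degrees, less where a joint would pass 70% of its speed; a pose out of reach is approached as far as the arm can. A call with a gripper value outside its range is refused whole. The fingers move at their own pace and stop on an object; FORCE is the grip in N (left out, the last holds). Time passes only in rows, so rows that repeat a pose let the fingers close. It gives the time, the measured TCP pose, the force and the opening at its end, in the units of the state.
- get_state(): the state, without advancing time (a new reading comes with each control period).
- snapshot(name): name is "scene" or "top" or "wrist"; returns a dict with "pixels" (400x640x3 uint8, red, green, blue), "intrinsics" (3x3 intrinsics, pixels), "xyz" and "attitude" of the camera in the world. Camera axes: x right, y up, looking along -z (the intrinsics and any distortion apply to the point x, -y, -z); pixel columns grow to the right and rows downward; lengths in mm; the calibration is good to about 2 mm. A picture is of the moment at which its call begins. There is no depth.
- job_done(): hands the job in, once; it reports no verdict.
The state is a dict: "t": time; "joint_pos": joint angles; "dq": joint speeds; "joint_efforts": joint torques, N m; "tcp_pos": TCP position; "eef_rot": TCP orientation; "force": force on the tool from outside, world axes, zero at the start; "moment": the same for the moment, N m; "finger_gap": finger opening in mm.
Only numpy, scipy, OpenCV 4.12 (cv2) and the standard library are available. Lean on these libraries where they do the work, as an engineer would, in place of code of your own. Each camera call takes 0.05 s, during which the arm holds its last target. There are 200 camera calls.

## Working session

There is one attempt and no reset: what is moved stays moved. The work goes in short steps, Python scripts to look and compute and a shell command to move; the robot and the scene stay as the last step left them, time stands still between calls to the robot, and variables do not carry over. Pictures are saved under pics/ and viewed, about 8 in all and at most 12, crops included, and the job is handed in when it is done.

```bash
mkdir -p pics
cat > h.py <<'E'
import numpy as np, cv2
from scipy.spatial.transform import Rotation as R
from plant import get_state, snapshot, job_done
def snap(name,fn):
    s=snapshot(name); cv2.imwrite('pics/'+fn+'.png',s['pixels'][:,:,::-1])
    np.savez('pics/'+fn+'.npz',**{k:np.array(v) for k,v in s.items() if k!='name'}); return s
def load(fn): return np.load('pics/'+fn+'.npz')
def att(s):
    a=np.array(s['attitude'],float); return R.from_quat(a) if a.size==4 else R.from_matrix(a)
def onz(s,u,v,z):
    K=np.array(s['intrinsics']); p=np.linalg.inv(K)@[u,v,1]; d=att(s).apply([p[0],-p[1],-p[2]])
    c=np.array(s['xyz']); return c+d*(z-c[2])/d[2]
def proj(s,P):
    q=att(s).inv().apply(np.array(P,float)-np.array(s['xyz'])); q=q*[1,-1,-1]
    h=q@np.array(s['intrinsics']).T; return h[...,:2]/h[...,2:]
def crop(fn,out,u0,v0,u1,v1,k):
    i=cv2.imread('pics/'+fn+'.png')[v0:v1,u0:u1]; cv2.imwrite('pics/'+out+'.png',cv2.resize(i,None,fx=k,fy=k,interpolation=cv2.INTER_CUBIC))
def tool(dw):  # world shift -> tool axes
    return R.from_quat(get_state()['eef_rot']).inv().apply(dw)
E
python3 - <<'E'
from h import *
for n in("scene","top","wrist"):
    s=snap(n,n+'0'); print(n,s.keys(),s['intrinsics'],s['xyz'],s['attitude'])
print(get_state())
E
```

```text
scene dict_keys(['pixels', 'intrinsics', 'xyz', 'attitude']) [[517.3474272    0.         316.77574003]
 [  0.         517.3474272  204.51020677]
 [  0.           0.           1.        ]] [1179.99621124  648.57816384 1109.13227823] [0.13067173 0.32980719 0.8641229  0.35699263]
top dict_keys(['pixels', 'intrinsics', 'xyz', 'attitude']) [[362.84247708   0.         312.33242047]
 [  0.         362.84247708 192.37532782]
 [  0.           0.           1.        ]] [ 396.9123563    -5.00544681 1063.64312204] [ 0.05127149 -0.06332965 -0.69468058  0.71468838]
wrist dict_keys(['pixels', 'intrinsics', 'xyz', 'attitude']) [[324.568219     0.         315.34102173]
 [  0.         324.568219   197.71874192]
 [  0.           0.           1.        ]] [ 58.30387887 526.90440038 383.31815678] [-0.10575342 -0.08238916  0.61010775  0.78089485]
{'t': 0.15, 'joint_pos': array([ 1.18099633e+00,  3.42553076e-01,  1.52475042e+00,  7.30958784e-06,
        1.27538331e+00, -1.46005301e-01]), 'dq': array([ 0.00078103, -0.00287909, -0.00451588, -0.00017833, -0.00315763,
       -0.0005525 ]), 'joint_efforts': array([ 1.40719603e-03, -4.31467795e+01, -2.44355714e+01,  7.17009790e-02,
        5.37459715e-02, -9.89530258e-05]), 'tcp_pos': array([126.60949801, 509.24269801, 248.22604506]), 'eef_rot': array([ 1.21596733e-01,  9.92579435e-01, -5.26635462e-04, -1.48187405e-04]), 'force': array([ 0.50992287, -0.44314099,  0.94128014]), 'moment': array([-0.018642  , -0.02236588,  0.00018673]), 'finger_gap': 91.66310739885623}
```

View pics/top0.png

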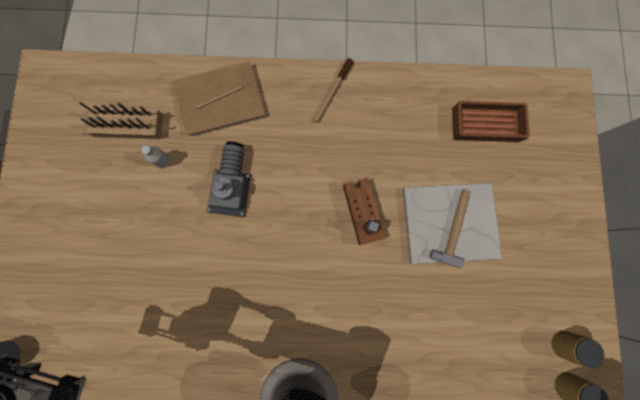

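View pics/scene0.png

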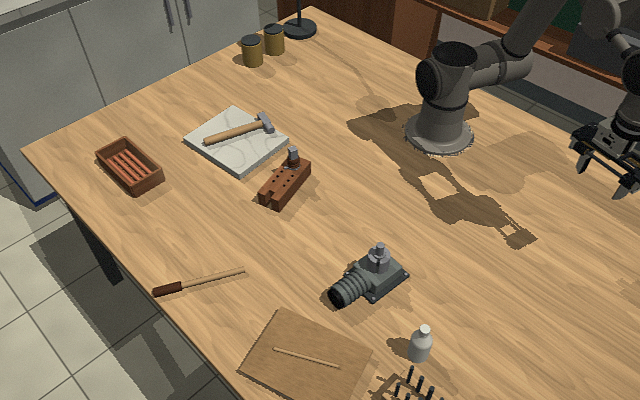

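The top view shows the housing at about (229,190) with the motor pointing up. The rack is at (365,211), with the notch at its upper end (366,183) and the burnisher at (373,227). The glue is at (153,155) and the hammer at (455,230). The scene view agrees. Next I'll enlarge both.

Run:
```python
from h import *
def c(fn,u0,v0,k=8,w=50,h=37): 
    i=cv2.imread(f'pics/{fn}.png')[v0:v0+h,u0:u0+w]; return cv2.resize(i,None,fx=k,fy=k,interpolation=cv2.INTER_CUBIC)
a=np.hstack([cv2.resize(c('top0',200,135,5,80,60),(400,300)),cv2.resize(c('top0',325,173,5,80,75),(400,375))[:300]])
b=np.hstack([cv2.resize(c('top0',200,165,8,50,37),(400,296)),cv2.resize(c('scene0',250,140,5,80,75),(400,375))[:296]])
d=cv2.resize(c('top0',200,135,5,80,80),(400,400))
e=cv2.resize(c('top0',325,173,5,80,80),(400,400))
cv2.imwrite('pics/c1.png',np.hstack([d,e]))
d=cv2.resize(c('scene0',325,230,4,100,90),(400,360)); e=cv2.resize(c('scene0',245,140,5,80,72),(400,360))
cv2.imwrite('pics/c2.png',np.hstack([d,e]))
```

```text
(no output)
```

View pics/c1.png

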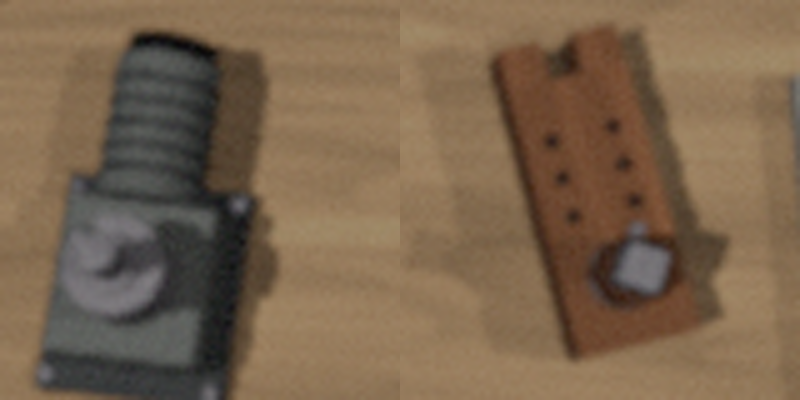

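View pics/c2.png

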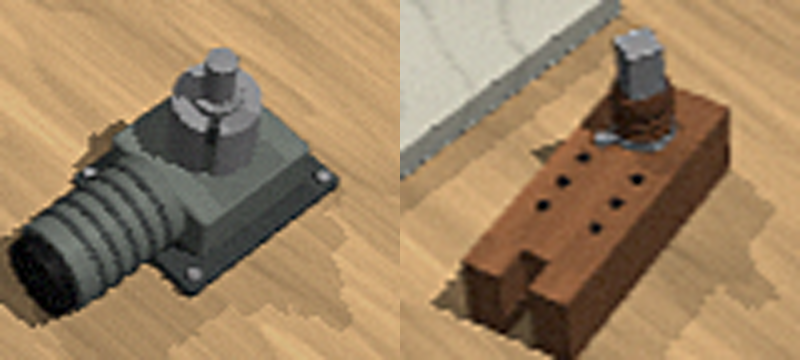

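The crops show the plug in the hub, with the slot on the motor/left side of the hub. The burnisher's tab points roughly up the image, towards the notch end. I'll triangulate from these points.

```bash
cat >> h.py <<'E'
def tri(obs):
    from scipy.optimize import least_squares
    f=lambda P:np.concatenate([proj(s,P)-np.array(uv) for s,uv in obs])
    r=least_squares(f,[400,0,80]); return r.x,r.fun
E
python3 - <<'E'
from h import *
np.set_printoptions(precision=1,suppress=True)
from scipy.optimize import least_squares
T,S=load('top0'),load('scene0')
T5=lambda u,v:((u-400)/5+325,v/5+173); S5=lambda u,v:((u-400)/5+245,v/5+140)
T1=lambda u,v:(u/5+200,v/5+135); S1=lambda u,v:(u/4+325,v/4+230)
obs=[(T,T5(495,60),(90,35)),(T,T5(612,28),(90,-35)),(T,T5(578,355),(-90,35)),(T,T5(695,320),(-90,-35)),
(S,S5(465,262),(90,-35)),(S,S5(575,303),(90,35)),(S,S5(730,105),(-90,35))]
def f(p):
    c,s=np.cos(p[2]),np.sin(p[2])
    return np.concatenate([proj(C,[p[0]+c*q[0]-s*q[1],p[1]+s*q[0]+c*q[1],50])-uv for C,uv,q in obs])
r=least_squares(f,[400,-150,.2]); print('rack',r.x[:2],r.x[2].round(3),r.fun)
c,s=np.cos(r.x[2]),np.sin(r.x[2]); print('notch',r.x[0]+80*c,r.x[1]+80*s,'hole',r.x[0]-50*c,r.x[1]-50*s)
print('stub top(118)',onz(T,*T5(642,265),118),onz(S,*S5(637,38),118),tri([(T,T5(642,265)),(S,S5(637,38))]))
print('hub top',onz(T,*T1(113,268),95),'plug top(133)',onz(S,*S1(222,55),133),onz(T,*T1(110,257),133), 'hub S',onz(S,*S1(217,103),95))
print('slot mouth S',onz(S,*S1(212,122),95),'tab tip T',onz(T,*T5(637,228),56),'tab S',onz(S,*S5(597,136),56))
for n,uv in(('glue',(150,148)),): print(n,onz(T,*uv,120))
E
```

```text
rack [ 514.7 -166.9] 0.289 [-0.7 -1.4 -0.5 -1.2  0.4  1.3  1.1  1.7  0.1  0.  -0.6  0.6  0.3  0.3]
notch 591.422374271433 -144.07824837795602 hole 466.8198566812362 -181.1486221309234
stub top(118) [ 467.8 -180.8  118. ] [ 466.  -185.4  118. ] (array([ 468.2, -180.9,  121.9]), array([ 0.3, -0.3,  0.4,  0.1]))
hub top [558.8 222.8  95. ] plug top(133) [559.2 221.3 133. ] [558.2 215.8 133. ] hub S [564.7 226.2  95. ]
slot mouth S [577.4 233.2  95. ] tab tip T [ 493.  -189.6   56. ] tab S [ 495.2 -192.2   56. ]
glue [658.5 416.8 120. ]
```

```bash
python3 -m crank '[{"x":-490,"y":-174,"gripper":-1},{"x":-490,"y":-174,"gripper":-1},{"x":-490,"y":-174,"gripper":-1},{"x":-490,"y":-174,"gripper":-1},{"x":-490,"y":-174,"gripper":-1}]'
python3 -c "
from h import *
s=get_state();print(s['t'],tool(np.array([561,222,248])-s['tcp_pos']))"
```

```text
0.15 [-4.90882153e+02 -1.73891139e+02  3.32571225e-01]schema error: expected keys gripper, x, y, z, rx, ry, rz
```

```bash
python3 -m crank '[{"x":-490,"y":-174,"z":0,"rx":0,"ry":0,"rz":0,"gripper":-1},{"x":-490,"y":-174,"z":0,"rx":0,"ry":0,"rz":0,"gripper":-1},{"x":-490,"y":-174,"z":0,"rx":0,"ry":0,"rz":0,"gripper":-1},{"x":-490,"y":-174,"z":0,"rx":0,"ry":0,"rz":0,"gripper":-1},{"x":-490,"y":-174,"z":0,"rx":0,"ry":0,"rz":0,"gripper":-1}]'
python3 -c "
from h import *
s=get_state();print(s['t'],tool(np.array([561,222,248])-s['tcp_pos']))"
```

```text
t: 0.78
tcp_pos: [388.6, 335.6, 248.6]
eef_rot: [0.122, 0.993, 0.0, -0.0]
force: [0.3, 0.4, 0.7]
finger_gap: 91.6
0.775 [-194.67245976  -68.60453411    0.59097658]
```

```bash
python3 -m crank '[{"x":-195,"y":-69,"z":0,"rx":0,"ry":0,"rz":0,"gripper":-1},{"x":-195,"y":-69,"z":0,"rx":0,"ry":0,"rz":0,"gripper":-1},{"x":-195,"y":-69,"z":0,"rx":0,"ry":0,"rz":0,"gripper":-1},{"x":-195,"y":-69,"z":0,"rx":0,"ry":0,"rz":0,"gripper":-1},{"x":-195,"y":-69,"z":0,"rx":0,"ry":0,"rz":0,"gripper":-1}]'
python3 -c "
from h import *
s=snap('wrist','w1'); print(s['xyz'],att(s).as_matrix()[:,2])
i=cv2.imread('pics/w1.png');print(get_state()['tcp_pos'])
print(proj(s,np.array([[561,222,95],[561,222,133]])))"
```

```text
t: 1.4
tcp_pos: [560.0, 222.3, 247.9]
eef_rot: [0.122, 0.992, -0.0, -0.001]
force: [0.1, 0.7, 0.1]
finger_gap: 91.7
[491.89790761 239.99555186 383.21880882] [-0.25664525  0.06387144  0.96439289]
[559.04259319 223.28795746 248.2445109 ]
[[314.47500654 189.666633  ]
 [314.38295151 201.068986  ]]
```

View pics/w1.png

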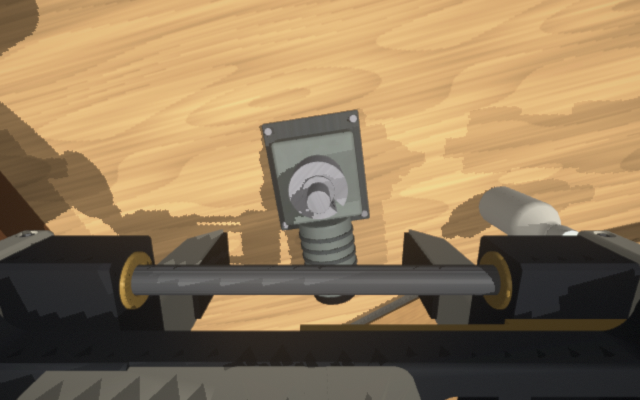

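```bash
python3 -c "
from h import *
crop('w1','c3',270,140,370,230,8)"
```

```text
(no output)
```

View pics/c3.png

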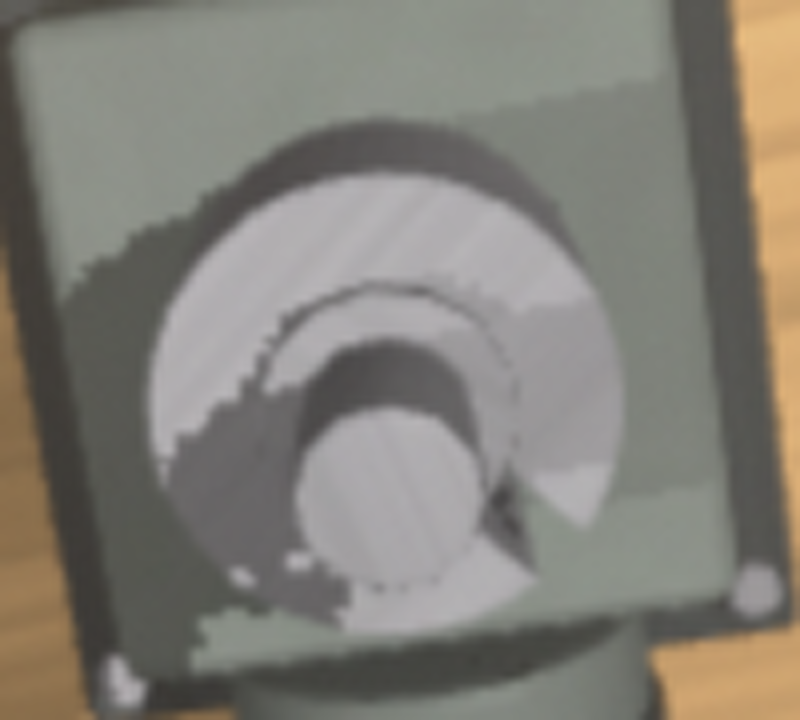

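```bash
python3 -c "
from h import *
s=load('w1'); g=lambda a,b,z:onz(s,(a+.5)/8-.5+270,(b+.5)/8-.5+140,z)
p=g(391,498,133);h=g(388,404,95);m=g(559,553,95);print(p,h,m,np.arctan2(*(m-h)[[1,0]]))
a=g(583,527,95);b=g(535,578,95);print(np.linalg.norm(a-b),np.linalg.norm(g(150,404,95)-g(626,404,95)),get_state()['tcp_pos'])
for t in ([557,220,125],p): print(tool(np.array([t[0],t[1],125])-get_state()['tcp_pos']))
"
```

```text
[562.39468729 225.00257208 133.        ] [562.16216308 225.09184267  95.        ] [584.31416039 240.05043463  95.        ] 0.5939355259442819
8.257998742732632 54.435688289465325 [559.04259319 223.28795746 248.2445109 ]
[  0.98664059  -3.67317005 123.2466092 ]
[ -3.03907102   2.48491195 123.23950326]
```

```bash
python3 -m crank '[{"x":-3,"y":2.5,"z":60,"rx":0,"ry":0,"rz":0,"gripper":-1},{"x":-3,"y":2.5,"z":110,"rx":0,"ry":0,"rz":0,"gripper":-0.3},{"x":-3,"y":2.5,"z":122.5,"rx":0,"ry":0,"rz":0,"gripper":0},{"x":-3,"y":2.5,"z":122.5,"rx":0,"ry":0,"rz":0,"gripper":1},{"x":-3,"y":2.5,"z":122.5,"rx":0,"ry":0,"rz":0,"gripper":1}]' 25
python3 -m crank '[{"x":0,"y":0,"z":0,"rx":0,"ry":0,"rz":0,"gripper":1},{"x":0,"y":0,"z":0,"rx":0,"ry":0,"rz":0,"gripper":1}]' 25
```

```text
t: 2.08
tcp_pos: [564.3, 225.4, 128.8]
eef_rot: [0.121, 0.993, 0.001, 0.002]
force: [-0.2, 0.2, 0.2]
finger_gap: 56.7
t: 2.33
tcp_pos: [563.8, 224.7, 127.3]
eef_rot: [0.122, 0.993, 0.0, 0.001]
force: [1.4, 0.1, -0.2]
finger_gap: 36.2
```

```bash
python3 -m crank '[{"x":0,"y":0,"z":1.5,"rx":0,"ry":0,"rz":0,"gripper":1},{"x":0,"y":0,"z":1.5,"rx":0,"ry":0,"rz":0,"gripper":1},{"x":0,"y":0,"z":1.5,"rx":0,"ry":0,"rz":0,"gripper":1}]' 25
```

```text
t: 2.7
tcp_pos: [563.3, 224.5, 124.7]
eef_rot: [0.122, 0.993, -0.0, -0.0]
force: [-0.3, -0.2, 1.2]
finger_gap: 19.3
```

```bash
python3 -m crank '[{"x":0,"y":0,"z":-15,"rx":0,"ry":0,"rz":0,"gripper":1},{"x":0,"y":0,"z":-50,"rx":0,"ry":0,"rz":0,"gripper":1},{"x":0,"y":0,"z":-90,"rx":0,"ry":0,"rz":0,"gripper":1},{"x":-20,"y":-47,"z":-90,"rx":0,"ry":0,"rz":0,"gripper":1},{"x":-40,"y":-94,"z":-90,"rx":0,"ry":0,"rz":0,"gripper":1}]' 25
python3 -m crank '[{"x":-25,"y":-55,"z":0,"rx":0,"ry":0,"rz":0,"gripper":1},{"x":-50,"y":-110,"z":0,"rx":0,"ry":0,"rz":0,"gripper":1},{"x":-75,"y":-165,"z":0,"rx":0,"ry":0,"rz":0,"gripper":1},{"x":-95,"y":-220,"z":0,"rx":0,"ry":0,"rz":0,"gripper":1},{"x":-105,"y":-249,"z":0,"rx":0,"ry":0,"rz":0,"gripper":1}]' 25
python3 -m crank '[{"x":0,"y":0,"z":0,"rx":0,"ry":0,"rz":0,"gripper":1},{"x":0,"y":0,"z":0,"rx":0,"ry":0,"rz":0,"gripper":1},{"x":0,"y":0,"z":0,"rx":0,"ry":0,"rz":0,"gripper":1}]' 25
python3 -c "
from h import *
s=snap('wrist','w2'); print(get_state()['tcp_pos'])
print(proj(s,np.array([[591,-144,50],[467,-181,118]])))
crop('w2','c4',170,60,470,285,2.6)"
```

```text
t: 3.32
tcp_pos: [579.8, 123.2, 216.5]
eef_rot: [0.121, 0.993, 0.0, 0.001]
force: [0.2, -0.4, -1.2]
finger_gap: 19.3
t: 3.95
tcp_pos: [621.3, -146.5, 215.5]
eef_rot: [0.123, 0.992, -0.0, 0.001]
force: [0.0, 0.3, -1.7]
finger_gap: 19.6
t: 4.32
tcp_pos: [621.3, -141.9, 215.1]
eef_rot: [0.121, 0.993, 0.0, 0.0]
force: [-0.3, -0.7, -0.9]
finger_gap: 19.3
[ 621.34209231 -141.90300728  215.02955759]
[[304.33246012 154.80074697]
 [195.42416353  -6.39791267]]
```

View pics/c4.png

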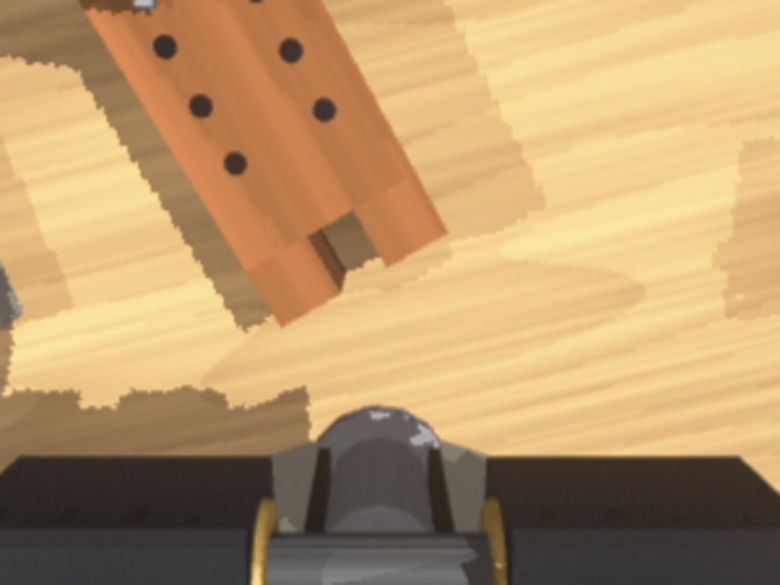

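The notch is clear of the fingers: mouth corners at crop (340,293) and (387,265), closed corners at (308,235) and (353,210), block end corners at (282,327) and (447,232).

```bash
python3 -c "
from h import *
np.set_printoptions(precision=1,suppress=True)
s=load('w2'); g=lambda a,b:onz(s,(a+.5)/2.6-.5+170,(b+.5)/2.6-.5+60,50)[:2]
A,B,ml,mr,cl,cr=map(lambda q:g(*q),[(282,327),(447,232),(340,293),(387,265),(308,235),(353,210)])
n=np.linalg.norm
print('len',n(A-B),n(ml-mr),n(cl-cr),n(ml-cl),n(mr-cr))
yaw=np.arctan2(*((A-B)[::-1]))-np.pi/2; print('yaw',yaw, 'notch dir',np.arctan2(*((ml+mr-cl-cr)[::-1])))
d=lambda y:np.array([np.cos(y),np.sin(y)])
print('end mid',(A+B)/2,(ml+mr)/2,'closed mid',(cl+cr)/2)
u=(ml+mr-cl-cr);u/=n(u); c=((ml+mr)/2-10*u+(cl+cr)/2+14*u)/2; 
e=(A+B)/2-10*d(yaw); print('notch',c,e)
for q in(c,e): print(tool(np.r_[q,150]-get_state()['tcp_pos']))
"
```

```text
len 68.83558405069023 19.777474962056758 18.275620800845267 23.659927529164428 22.89611878440311
yaw -2.85845513869907 notch dir 0.27707601450294705
end mid [ 603.6 -142.3] [ 603.2 -142.2] closed mid [ 580.9 -148.6]
notch [ 594.  -144.8] [ 613.2 -139.6]
[25.9 -9.4 65. ]
[ 8.4  0.3 65. ]
```

```bash
python3 -m crank '[{"x":24.6,"y":-9.9,"z":25,"rx":0,"ry":0,"rz":0,"gripper":1},{"x":24.6,"y":-9.9,"z":75,"rx":0,"ry":0,"rz":0,"gripper":1},{"x":24.6,"y":-9.9,"z":100,"rx":0,"ry":0,"rz":0,"gripper":1},{"x":24.6,"y":-9.9,"z":100,"rx":0,"ry":0,"rz":0,"gripper":1},{"x":24.6,"y":-9.9,"z":100,"rx":0,"ry":0,"rz":0,"gripper":1}]' 25
python3 -c "
from h import *
s=snap('wrist','w3'); print(get_state()['tcp_pos'], tool(np.array([595,-145.5,80])-get_state()['tcp_pos']))
crop('w3','c5',220,100,420,250,4)"
```

```text
t: 5.0
tcp_pos: [595.9, -146.7, 116.2]
eef_rot: [0.121, 0.993, -0.0, 0.001]
force: [0.3, -0.2, -1.1]
finger_gap: 19.2
[ 596.05946764 -146.89150281  116.4807987 ] [ 1.47514559  1.10697887 36.47610134]
```

View pics/c5.png

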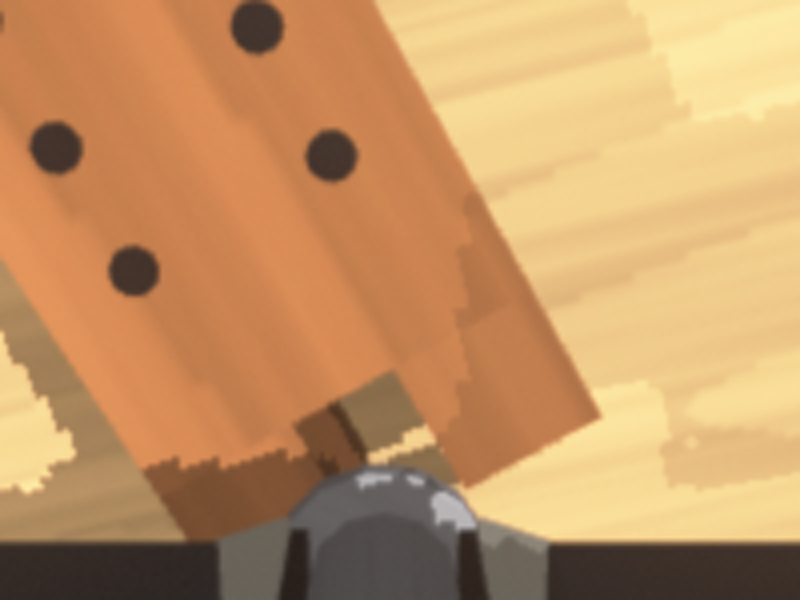

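```bash
python3 -m crank '[{"x":0,"y":0,"z":0,"rx":0,"ry":0,"rz":0,"gripper":1},{"x":0,"y":0,"z":0,"rx":0,"ry":0,"rz":0,"gripper":1}]' 25
python3 -c "
from h import *
np.set_printoptions(precision=1,suppress=True)
s=load('w3'); g=lambda a,b:onz(s,(a+.5)/4-.5+220,(b+.5)/4-.5+100,50)[:2]
cl,cr,B,mr=map(lambda q:g(*q),[(297,425),(397,370),(600,415),(467,487)])
n=np.linalg.norm;u=np.array([np.cos(.28),np.sin(.28)]);v=np.array([-u[1],u[0]])
print(n(cl-cr),n(B-mr),n(mr-cr),np.arctan2(*((mr-cr)[::-1])))
c=(cl+cr)/2+14*u;e=B-10*u+35*v;print(c,e,mr-10*u+9.5*v, [ (q-c)@v for q in (e,mr)])
for q in(c,e): print(tool(np.r_[q+[1,-.5],80]-get_state()['tcp_pos']))
"
```

```text
t: 5.3
tcp_pos: [595.4, -147.0, 115.6]
eef_rot: [0.122, 0.993, -0.0, 0.001]
force: [-0.6, 0.2, -0.9]
finger_gap: 19.5
18.602694551385948 24.59591409053275 22.96192657858166 0.2835017880043759
[ 594.5 -144.4] [574.5 -78.4] [ 588.4 -126.6] [np.float64(68.97746232853636), np.float64(9.38156752749286)]
[ 0.4  2.1 35.6]
[35.8 61.3 35.5]
```

```bash
python3 -m crank '[{"x":0.7,"y":1.3,"z":3,"rx":0,"ry":0,"rz":0,"gripper":1},{"x":0.7,"y":1.3,"z":10,"rx":0,"ry":0,"rz":0,"gripper":1},{"x":0.7,"y":1.3,"z":15,"rx":0,"ry":0,"rz":0,"gripper":1},{"x":0.7,"y":1.3,"z":20,"rx":0,"ry":0,"rz":0,"gripper":1},{"x":0.7,"y":1.3,"z":20,"rx":0,"ry":0,"rz":0,"gripper":1}]' 25
```

```text
t: 5.92
tcp_pos: [594.3, -145.4, 94.0]
eef_rot: [0.122, 0.993, 0.0, -0.001]
force: [-0.3, -0.1, -0.7]
finger_gap: 19.4
```

```bash
python3 -m crank '[{"x":0,"y":0,"z":6,"rx":0,"ry":0,"rz":0,"gripper":1},{"x":0,"y":0,"z":10,"rx":0,"ry":0,"rz":0,"gripper":1},{"x":0,"y":0,"z":13,"rx":0,"ry":0,"rz":0,"gripper":1},{"x":0,"y":0,"z":15,"rx":0,"ry":0,"rz":0,"gripper":1},{"x":0,"y":0,"z":15,"rx":0,"ry":0,"rz":0,"gripper":1}]' 25
```

```text
t: 6.55
tcp_pos: [594.7, -145.5, 79.8]
eef_rot: [0.122, 0.993, 0.0, 0.0]
force: [-0.4, -0.0, -1.0]
finger_gap: 19.2
```

```bash
python3 -m crank '[{"x":0,"y":0,"z":1,"rx":0,"ry":0,"rz":0,"gripper":1},{"x":0,"y":0,"z":1,"rx":0,"ry":0,"rz":0,"gripper":1},{"x":0,"y":0,"z":1,"rx":0,"ry":0,"rz":0,"gripper":0},{"x":0,"y":0,"z":1,"rx":0,"ry":0,"rz":0,"gripper":0},{"x":0,"y":0,"z":1,"rx":0,"ry":0,"rz":0,"gripper":0}]' 25
python3 -m crank '[{"x":0,"y":0,"z":-30,"rx":0,"ry":0,"rz":0,"gripper":0},{"x":0,"y":0,"z":-90,"rx":0,"ry":0,"rz":0,"gripper":0},{"x":50,"y":0,"z":-140,"rx":0,"ry":0,"rz":0,"gripper":-0.4},{"x":70,"y":-10,"z":-150,"rx":0,"ry":0,"rz":0,"gripper":-0.4},{"x":70,"y":-10,"z":-150,"rx":0,"ry":0,"rz":0,"gripper":-0.4}]'
python3 -c "
from h import *
s=snap('wrist','w4'); print(get_state()['tcp_pos'])
print(proj(s,np.array([[594,-145,88],[467,-181,118]])))"
```

```text
t: 7.18
tcp_pos: [594.6, -145.5, 78.5]
eef_rot: [0.122, 0.993, 0.0, -0.0]
force: [0.7, 0.2, -0.3]
finger_gap: 43.7
t: 7.8
tcp_pos: [523.8, -138.5, 230.5]
eef_rot: [0.122, 0.993, -0.0, 0.001]
force: [0.4, 0.2, -1.0]
finger_gap: 64.2
[ 524.37113885 -138.4464222   229.35135798]
[[326.06600838 262.49545536]
 [241.74692722 143.11968077]]
```

View pics/w4.png

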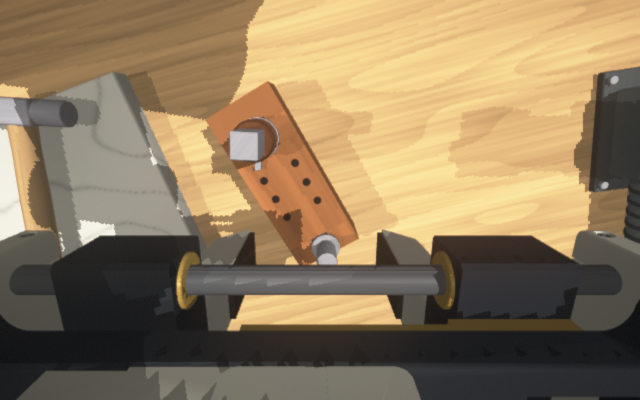

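The plug now stands upright in the notch at (325,250). The burnisher stub's top is near (245,145), with its sides almost parallel to the image axes and its tab pointing down the image.

```bash
python3 -c "
from h import *
crop('w4','c6',205,95,305,185,8)"
```

```text
(no output)
```

View pics/c6.png

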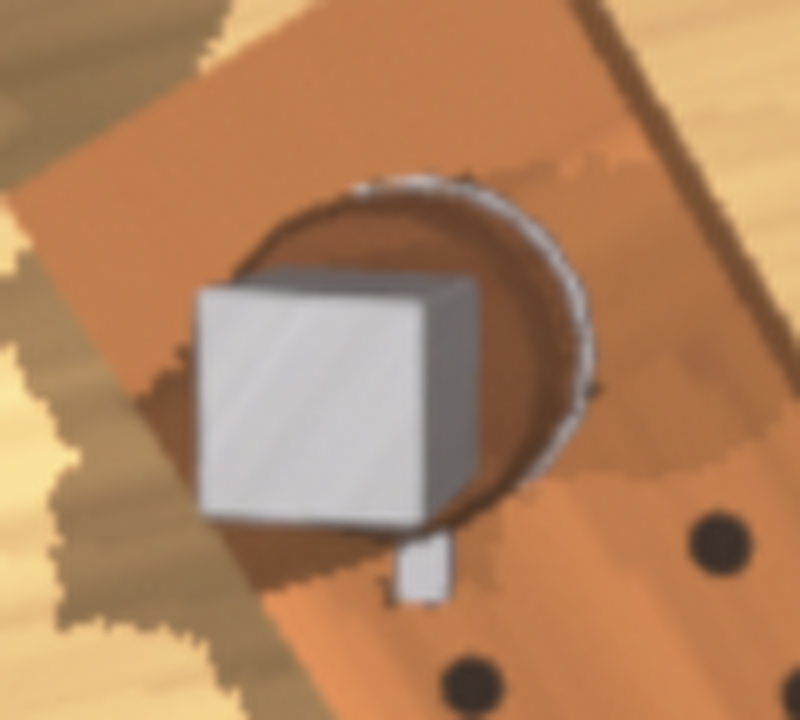

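```bash
python3 -c "
from h import *
np.set_printoptions(precision=3,suppress=True)
s=load('w4'); g=lambda a,b,z:onz(s,(a+.5)/8-.5+205,(b+.5)/8-.5+95,z)[:2]
a,b,c,d=[g(*q,118) for q in[(198,288),(425,298),(425,527),(203,515)]]
n=np.linalg.norm; print(n(a-b),n(b-c),n(c-d),n(d-a))
m=(a+b+c+d)/4; x=(c+d-a-b); yaw=np.arctan2(x[1],x[0]); y=b+c-a-d; print(m,yaw,np.arctan2(y[1],y[0])-np.pi/2)
t=g(423,604,56); print('tab',t,n(t-m),np.arctan2(*(t-m)[::-1]))
st=get_state(); T=R.from_quat(st['eef_rot']).as_matrix(); print(np.arctan2(-T[1,0],-T[0,0]),st['tcp_pos'],tool(np.r_[m,130]-st['tcp_pos']))
"
```

```text
21.210103115161143 21.59823708963051 21.23298538966042 21.361322146725616
[ 469.137 -180.153] -0.2933680677666734 -0.29409937589762647
tab [ 498.358 -189.166] 30.57956310080166 -0.29920104120044244
-0.2444196588228009 [ 524.371 -138.446  229.351] [ 43.676 -53.831  99.275]
```

```bash
python3 -m crank '[{"x":35,"y":-43,"z":15,"rx":0,"ry":0,"rz":0.05,"gripper":-0.4},{"x":43.7,"y":-53.8,"z":50,"rx":0,"ry":0,"rz":0.05,"gripper":-0.3},{"x":43.7,"y":-53.8,"z":90,"rx":0,"ry":0,"rz":0.05,"gripper":-0.2},{"x":43.7,"y":-53.8,"z":120,"rx":0,"ry":0,"rz":0.05,"gripper":0},{"x":43.7,"y":-53.8,"z":120,"rx":0,"ry":0,"rz":0.05,"gripper":0}]'
python3 -c "
from h import *
st=get_state(); T=R.from_quat(st['eef_rot']).as_matrix(); print(np.arctan2(-T[1,0],-T[0,0]),st['tcp_pos'],tool(np.r_[469.1,-180.2,109]-st['tcp_pos']),st['joint_pos'])
"
```

```text
t: 8.48
tcp_pos: [467.9, -179.2, 105.7]
eef_rot: [0.146, 0.989, 0.001, -0.003]
force: [-0.3, -0.7, -0.0]
finger_gap: 46.2
-0.293847215135878 [ 467.90564613 -179.16321736  105.74171747] [-1.42280218 -0.6409483  -3.26842832] [-5.18894948e-01  4.69141169e-01  1.77321308e+00  2.77308504e-04
  9.05780322e-01 -1.79601060e+00]
```

```bash
python3 -m crank '[{"x":0,"y":0,"z":-2,"rx":0,"ry":0,"rz":0,"gripper":0},{"x":0,"y":0,"z":-2,"rx":0,"ry":0,"rz":0,"gripper":1},{"x":0,"y":0,"z":-2,"rx":0,"ry":0,"rz":0,"gripper":1},{"x":0,"y":0,"z":-2,"rx":0,"ry":0,"rz":0,"gripper":1},{"x":0,"y":0,"z":-2,"rx":0,"ry":0,"rz":0,"gripper":1}]' 50
python3 -c "
from h import *
st=get_state(); T=R.from_quat(st['eef_rot']).as_matrix(); print(np.arctan2(-T[1,0],-T[0,0]),T[:,2],st['tcp_pos'])
"
```

```text
t: 9.1
tcp_pos: [469.1, -180.1, 111.2]
eef_rot: [0.146, 0.989, -0.0, 0.0]
force: [-0.2, -1.1, 2.4]
finger_gap: 21.5
-0.2938212019667669 [ 8.40867322e-04 -4.65025107e-04 -9.99999538e-01] [ 469.10511945 -180.1348348   111.16272928]
```

```bash
python3 -m crank '[{"x":0,"y":0,"z":-20,"rx":0,"ry":0,"rz":0,"gripper":1},{"x":0,"y":0,"z":-60,"rx":0,"ry":0,"rz":0,"gripper":1},{"x":0,"y":0,"z":-110,"rx":0,"ry":0,"rz":0,"gripper":1},{"x":3,"y":50,"z":-125,"rx":0,"ry":0,"rz":-0.15,"gripper":1},{"x":7,"y":105,"z":-125,"rx":0,"ry":0,"rz":-0.3,"gripper":1}]' 50
python3 -c "
from h import *
st=get_state(); T=R.from_quat(st['eef_rot']).as_matrix(); print(np.arctan2(-T[1,0],-T[0,0]),st['tcp_pos'],tool(np.r_[562,225,235]-st['tcp_pos']))
"
```

```text
t: 9.72
tcp_pos: [493.3, -77.0, 237.2]
eef_rot: [-0.004, 1.0, -0.0, 0.002]
force: [1.1, 0.1, -2.1]
finger_gap: 21.9
0.008707100107506608 [493.28193781 -77.01492292 237.159956  ] [-71.33816786 301.40682992   2.15402675]
```

```bash
python3 -m crank '[{"x":-18,"y":58,"z":0,"rx":0,"ry":0,"rz":-0.12,"gripper":1},{"x":-36,"y":116,"z":0,"rx":0,"ry":0,"rz":-0.25,"gripper":1},{"x":-54,"y":174,"z":0,"rx":0,"ry":0,"rz":-0.38,"gripper":1},{"x":-72,"y":232,"z":0,"rx":0,"ry":0,"rz":-0.5,"gripper":1},{"x":-88,"y":285,"z":0,"rx":0,"ry":0,"rz":-0.585,"gripper":1}]' 50
python3 -m crank '[{"x":0,"y":0,"z":0,"rx":0,"ry":0,"rz":0,"gripper":1},{"x":0,"y":0,"z":0,"rx":0,"ry":0,"rz":0,"gripper":1},{"x":0,"y":0,"z":0,"rx":0,"ry":0,"rz":0,"gripper":1}]' 50
python3 -c "
from h import *
s=snap('wrist','w5')
st=get_state(); T=R.from_quat(st['eef_rot']).as_matrix(); print(np.arctan2(-T[1,0],-T[0,0]),st['tcp_pos'],tool(np.r_[562,225,170]-st['tcp_pos']))
uv=proj(s,np.array([[562.2,225,95],[562.2,225,50]]));print(uv)
i=cv2.imread('pics/w5.png')[90:240,220:420]; cv2.imwrite('pics/c7.png',cv2.resize(i,None,fx=4,fy=4,interpolation=cv2.INTER_CUBIC))
"
```

```text
t: 10.35
tcp_pos: [578.8, 210.3, 235.3]
eef_rot: [-0.293, 0.956, 0.0, -0.0]
force: [1.5, -0.5, -1.5]
finger_gap: 21.6
t: 10.72
tcp_pos: [578.7, 206.9, 235.7]
eef_rot: [-0.29, 0.957, -0.0, -0.0]
force: [-0.2, 0.0, -1.6]
finger_gap: 21.7
0.5893511446446767 [578.73395564 206.85186479 235.83434162] [ 3.80702649 24.38681684 65.83563118]
[[343.1963381  187.35357865]
 [339.47817271 176.85242123]]
```

View pics/c7.png

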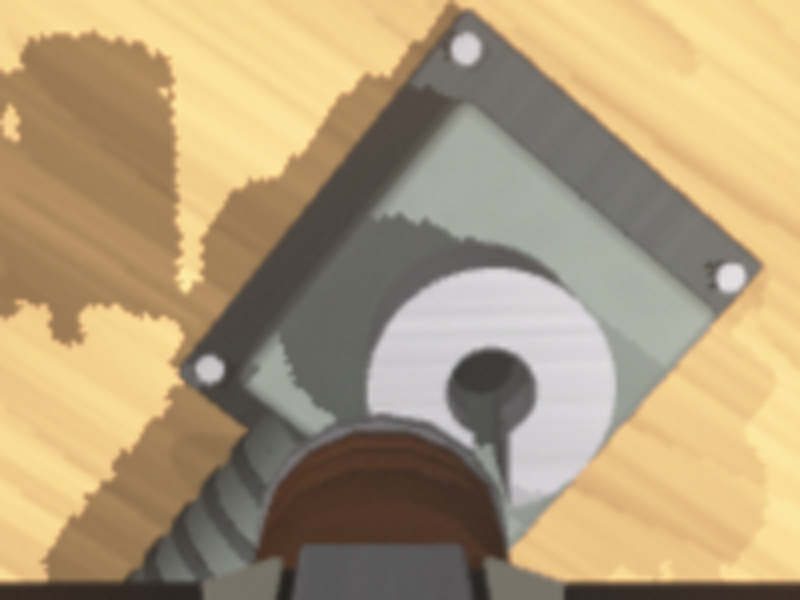

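The bore centre is at crop (491.5,392) and the hub outline agrees. The slot runs straight down the image, so the burnisher's yaw matches it.

```bash
python3 -c "
from h import *
s=load('w5'); g=lambda a,b,z:onz(s,(a+.5)/4-.5+220,(b+.5)/4-.5+90,z)
print(g(491.5,391,95)); a=g(509,445,95);b=g(510,505,95);d=b-a;print(np.arctan2(d[1],d[0]),np.linalg.norm(g(367,390,95)-g(616,390,95)))
c=g(491.5,391,95); h=(c+[562.2,225.05,95])/2;print(h)
print(tool(np.r_[h[:2],208]-get_state()['tcp_pos']))"
```

```text
[562.55384714 224.50480032  95.        ]
0.6307558524706984 54.409984109090054
[562.37692357 224.77740016  95.        ]
[ 3.62711668 23.99275852 27.83557891]
```

```bash
python3 -m crank '[{"x":3.6,"y":24,"z":15,"rx":0,"ry":0,"rz":0,"gripper":1},{"x":3.6,"y":24,"z":28,"rx":0,"ry":0,"rz":0,"gripper":1},{"x":3.6,"y":24,"z":28,"rx":0,"ry":0,"rz":0,"gripper":1},{"x":3.6,"y":24,"z":28,"rx":0,"ry":0,"rz":0,"gripper":1},{"x":3.6,"y":24,"z":28,"rx":0,"ry":0,"rz":0,"gripper":1}]' 50
python3 -c "
from h import *
st=get_state(); T=R.from_quat(st['eef_rot']).as_matrix(); print(np.arctan2(-T[1,0],-T[0,0]),st['tcp_pos'],tool(np.r_[562.4,224.8,190]-st['tcp_pos']))
"
```

```text
t: 11.4
tcp_pos: [563.1, 225.6, 208.3]
eef_rot: [-0.291, 0.957, -0.0, 0.001]
force: [-0.3, -0.1, -1.1]
finger_gap: 21.3
0.5904995258999063 [563.07034068 225.6435458  208.31664164] [ 1.04819542 -0.31995431 18.31554539]
```

```bash
python3 -m crank '[{"x":0,"y":0,"z":6,"rx":0,"ry":0,"rz":0,"gripper":1},{"x":0,"y":0,"z":10,"rx":0,"ry":0,"rz":0,"gripper":1},{"x":0,"y":0,"z":10,"rx":0,"ry":0,"rz":0,"gripper":1},{"x":0,"y":0,"z":10,"rx":0,"ry":0,"rz":0,"gripper":1}]' 50
python3 -c "
from h import *
st=get_state(); print(st['tcp_pos'],tool(np.r_[562.4,224.8,190]-st['tcp_pos']))
"
```

```text
t: 11.9
tcp_pos: [562.5, 226.1, 197.7]
eef_rot: [-0.291, 0.957, 0.0, 0.0]
force: [0.3, 0.2, -1.3]
finger_gap: 21.6
[562.48871513 226.07610545 197.72225117] [ 0.78549802 -1.0104166   7.72214542]
```

```bash
python3 -m crank '[{"x":0.7,"y":-0.9,"z":1,"rx":0,"ry":0,"rz":0,"gripper":1},{"x":0.7,"y":-0.9,"z":4,"rx":0,"ry":0,"rz":0,"gripper":1},{"x":0.7,"y":-0.9,"z":8,"rx":0,"ry":0,"rz":0,"gripper":1},{"x":0.7,"y":-0.9,"z":11,"rx":0,"ry":0,"rz":0,"gripper":1},{"x":0.7,"y":-0.9,"z":11,"rx":0,"ry":0,"rz":0,"gripper":1}]' 50
```

```text
t: 12.52
tcp_pos: [562.2, 224.9, 186.3]
eef_rot: [-0.291, 0.957, 0.0, -0.0]
force: [0.8, 0.9, -1.1]
finger_gap: 21.6
```

```bash
python3 -m crank '[{"x":0,"y":0,"z":2,"rx":0,"ry":0,"rz":0,"gripper":1},{"x":0,"y":0,"z":4,"rx":0,"ry":0,"rz":0,"gripper":1},{"x":0,"y":0,"z":6,"rx":0,"ry":0,"rz":0,"gripper":1},{"x":0,"y":0,"z":8,"rx":0,"ry":0,"rz":0,"gripper":1},{"x":0,"y":0,"z":8,"rx":0,"ry":0,"rz":0,"gripper":1}]' 50
python3 -c "
from h import *
st=get_state(); print(st['force'],st['moment'])
"
```

```text
t: 13.15
tcp_pos: [562.3, 224.9, 178.5]
eef_rot: [-0.291, 0.957, 0.0, -0.0]
force: [0.5, 0.2, -1.9]
finger_gap: 21.7
[ 0.52481286  0.22656318 -1.89872119] [0.0308512  0.0243024  0.01090978]
```

```bash
python3 -m crank '[{"x":0,"y":0,"z":4,"rx":0,"ry":0,"rz":0,"gripper":1},{"x":0,"y":0,"z":8,"rx":0,"ry":0,"rz":0,"gripper":1},{"x":0,"y":0,"z":12,"rx":0,"ry":0,"rz":0,"gripper":1},{"x":0,"y":0,"z":15,"rx":0,"ry":0,"rz":0,"gripper":1},{"x":0,"y":0,"z":15,"rx":0,"ry":0,"rz":0,"gripper":1}]' 55
python3 -m crank '[{"x":0,"y":0,"z":2,"rx":0,"ry":0,"rz":0,"gripper":1},{"x":0,"y":0,"z":4,"rx":0,"ry":0,"rz":0,"gripper":1},{"x":0,"y":0,"z":6,"rx":0,"ry":0,"rz":0,"gripper":1},{"x":0,"y":0,"z":6,"rx":0,"ry":0,"rz":0,"gripper":1}]' 55
```

```text
t: 13.78
tcp_pos: [562.3, 224.9, 163.8]
eef_rot: [-0.291, 0.957, 0.0, -0.0]
force: [-1.8, -0.3, 1.7]
finger_gap: 21.6
t: 14.28
tcp_pos: [562.4, 224.9, 157.9]
eef_rot: [-0.291, 0.957, 0.0, 0.0]
force: [-2.0, -0.4, 4.7]
finger_gap: 21.7
```

```bash
python3 -m crank '[{"x":0,"y":0,"z":1,"rx":0,"ry":0,"rz":0,"gripper":1},{"x":0,"y":0,"z":2,"rx":0,"ry":0,"rz":0,"gripper":1},{"x":0,"y":0,"z":2,"rx":0,"ry":0,"rz":0,"gripper":1},{"x":0,"y":0,"z":2,"rx":0,"ry":0,"rz":0,"gripper":1}]' 60
python3 -m crank '[{"x":0,"y":0,"z":0.5,"rx":0,"ry":0,"rz":0,"gripper":1},{"x":0,"y":0,"z":0.5,"rx":0,"ry":0,"rz":0,"gripper":1}]' 60
```

```text
t: 14.78
tcp_pos: [562.4, 225.0, 156.2]
eef_rot: [-0.291, 0.957, 0.0, 0.0]
force: [-3.4, -0.2, 5.9]
finger_gap: 21.5
t: 15.02
tcp_pos: [562.5, 224.9, 156.2]
eef_rot: [-0.291, 0.957, 0.0, 0.0]
force: [-3.5, -0.9, 9.2]
finger_gap: 21.7
```

```bash
python3 -m crank '[{"x":0,"y":0,"z":0.5,"rx":0,"ry":0,"rz":0,"gripper":1},{"x":0,"y":0,"z":1,"rx":0,"ry":0,"rz":0,"gripper":1},{"x":0,"y":0,"z":1,"rx":0,"ry":0,"rz":0,"gripper":1}]' 60
python3 -m crank '[{"x":0,"y":0,"z":1,"rx":0,"ry":0,"rz":0,"gripper":1},{"x":0,"y":0,"z":1,"rx":0,"ry":0,"rz":0,"gripper":1},{"x":0,"y":0,"z":1,"rx":0,"ry":0,"rz":0,"gripper":1}]' 60
python3 -c "
from h import *
s=snap('scene','s6')
i=cv2.imread('pics/s6.png'); f=lambda u,v,w,h:cv2.resize(i[v:v+h,u:u+w],(400,400),interpolation=cv2.INTER_CUBIC)
cv2.imwrite('pics/c8.png',np.hstack([f(340,210,80,80),f(245,140,70,70)]))
st=get_state(); print(st['force'],st['tcp_pos'])"
```

```text
t: 15.4
tcp_pos: [562.5, 225.0, 156.2]
eef_rot: [-0.291, 0.957, -0.0, 0.001]
force: [-5.7, -2.1, 15.0]
finger_gap: 21.6
t: 15.78
tcp_pos: [562.5, 224.9, 156.1]
eef_rot: [-0.291, 0.957, -0.0, 0.001]
force: [-7.9, -2.7, 21.1]
finger_gap: 21.6
[-6.6799871  -1.97401238 20.80657614] [562.51397535 224.95613105 156.15300792]
```

View pics/c8.png

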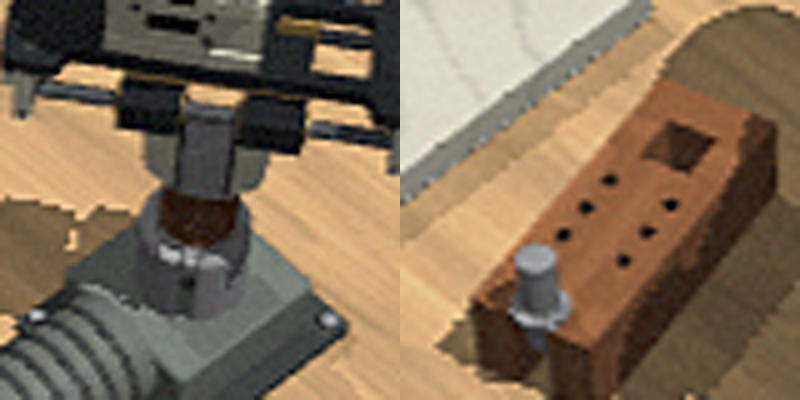

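The left crop shows the flange flush on the hub, with the tab over the slot at about (185,255). The right crop shows the plug upright in the notch at about (540,285). I'm handing the job in.

```bash
python3 -c "
from plant import *
print(job_done())"
```

```text
the job is handed in; nothing more can be done
None
```

The changeover is done and handed in at about 16 s of the 54 s allowed. `job_done()` gives no verdict, so I can't say how it was judged.

- **Plug:** it hangs upright by its collar in the notch, let go. The wrist picture after release and the final scene picture both show this.
- **Burnisher:** the key slipped into the slot with no extra downward force. Travel stopped at TCP z 156.2 mm, the height worked out for the flange sitting flush. The upward force then rose to about 21 N with no further movement. Less the spring's 8 N or so, I estimate over 10 N of flange pressure on the hub. I left it gripped, with 60 N commanded and the jaws reading 21.6 mm on the 22 mm stub.
- **Position checks:** the two camera estimates of the hub centre agreed within about 0.7 mm. The slot angle came out at 0.59 rad from one view and about 0.63 rad from the other; the burnisher was set at 0.59.
- **Less certain:** a side force of about 8 N remained on the tool while pressing, though no tilt showed. I didn't measure the glue and hammer again at the end, but the arm stayed well clear of both.

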